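# Seat the lens barrel in the detector's sprung V-cradle and hold it down

### The job

Take the longer of the two lens barrels from its white rest and lay it in the sprung V-cradle of the optical bench, centred lengthwise, with its collared lens end towards the lamp housing. Press it down onto both faces of the V until the cradle has sunk about half of its travel, never all the way to its stop, and finish while still holding it pressed down like that with the gripper. Leave the short barrel, the bottle and the jar where they are.

Things in the scene. Friction and masses are not known exactly. Their poses are not given: they have to be found in the camera images.
- long_barrel_mid (a point): Long lens barrel: steel tube 32 mm in diameter, with a dark collar (40 mm in diameter, 12 mm long) round a glass lens at one end; 132 mm long in all, 0.18 to 0.27 kg. Point on the tube's axis, 64 mm from the plain end, 68 mm from the lens face, near the centre of mass; x runs along the axis to the lens. It starts level on the middle of a white rest, axis 40 mm above the table.
- long_barrel_lens (a point): Centre of the long barrel's lens face, the end to point at the lamp housing.
- long_barrel: The long barrel as a whole; its origin is long_barrel_mid.
- rest_a: White rest under the long barrel, fixed; origin under its middle, x along the barrel. Base plate 100 x 60 x 6 mm; two supports, each 12 mm thick along x, 50 mm wide and 33 mm high, centred 32 mm either side of the middle: 52 mm of free gap between them for fingers. The short barrel's rest is just like it.
- short_barrel_mid (a point): Short lens barrel, not to be moved: same 32 mm tube and 40 mm collar but 94 mm long in all, on its own rest. Point on its axis, 41 mm from the plain end.
- seat (a point): Where long_barrel_mid belongs: on the axis of a 32 mm tube fully seated in the V, half-way along the V; moves with the cradle. x runs along the V to the lamp housing, y to the left face, z up. 80 mm above the table while the cradle is up.
- cradle (a joint): How far the V-cradle has sunk (m): 0 up (start), 0.016 on its lower stop; it slides straight down, never turns. Sprung: with the barrel in it, it starts to sink at about 4.5 N of push and takes 0.9 N more for each mm (about 12 N at half travel). The barrel's weight alone does not sink it.
- block_back (a point): Bottom of the V of the V-block away from the lamp, half-way through its thickness, 23 mm below the seated axis. The two aluminium V-blocks are 18 mm thick along x, centred 39 mm either side of the seat (60 mm gap between them for fingers), 53 mm wide; left (+y) and right faces at 45 degrees; V mouth 37 mm wide, 4 mm below the seated axis.
- block_lamp (a point): The same point of the V-block next to the lamp housing. Under the gap between the blocks, the cradle's plate (62 mm wide) lies 40 mm below the seat.
- float (a joint): Sideways float of the whole cradle along the seat's y (m), so that the V centres itself on the barrel: 0 at rest, up to 0.005 either way, on a soft centring spring (0.25 N per mm).
- bench: Optical bench, fixed: grey base plate 280 x 120 x 12 mm carrying the cradle and the lamp housing, a white box 70 mm long, 80 mm wide, its top 107 mm above the table. Origin on the table under the seat, same axes; the housing's face with its round window is 105 mm along x.
- bottle: Glass bottle with blue cap, 60 mm in diameter, 120 mm high, origin under its centre; a bystander.
- jar: Amber jar with white lid, 54 mm in diameter, 70 mm high, origin under its centre; a bystander.
There are look-alikes about, which are no part of the job. Leave any red look-alike of the long_barrel alone.

How it is judged (in metres and radians):
On the way:
1. the long barrel is lifted clear of its rest by the gripper (height (world z) of long_barrel_mid above 0.062 m and contact force between the fingers and long_barrel above 1 N), for 0.1 s.
At the end, for the whole second after the job is handed in: Last second: gripper presses barrel (over 3 N), over 1.5 N on a left face, a right face and each V-block; axis within 2 mm sideways, +2/-3 mm in height and 0.03 rad of the seat; 7 mm lengthwise, lens to the lamp; cradle sunk 4.5 to 11.5 mm; barrel slower than 10 mm/s (x of long_barrel_mid in the frame of seat between -0.007 and 0.007 m and y of long_barrel_mid in the frame of seat between -0.002 and 0.002 m and z of long_barrel_mid in the frame of seat between -0.003 and 0.002 m and angle between the x axis of long_barrel_mid and the x axis of seat, either way round below 0.03 rad and x of long_barrel_lens in the frame of seat above 0.05 m and (contact force between long_barrel and cradle_c0 above 1.5 N or contact force between long_barrel and cradle_c1 above 1.5 N) and (contact force between long_barrel and cradle_c2 above 1.5 N or contact force between long_barrel and cradle_c3 above 1.5 N) and (contact force between long_barrel and cradle_c0 above 1.5 N or contact force between long_barrel and cradle_c2 above 1.5 N) and (contact force between long_barrel and cradle_c1 above 1.5 N or contact force between long_barrel and cradle_c3 above 1.5 N) and contact force between the fingers and long_barrel above 3 N and value of joint cradle between 0.0045 and 0.0115 m and linear speed of long_barrel below 0.01 m/s); the arm keeps its last pose, push and grip.
It fails at once if the cradle is pushed onto its lower stop (sunk more than 15 mm) (value of joint cradle above 0.015 m).
It fails at once if the short barrel is moved by more than 15 mm (distance of short_barrel_mid from where it was at the start of the episode above 0.015 m).
It fails at once if the bottle or the jar is moved by more than 20 mm or tipped by more than 0.3 rad (distance of any of bottle, jar from where it was at the start of the episode above 0.02 m or angle between any of bottle, jar's own z axis and vertical above 0.3 rad).
It also fails if it takes over 38 s, if anything falls off the work surface, if the arm or the gripper's body presses on something with over 40 N, if the wrist force passes 120 N, or if a joint passes its speed limit or range.

### The arm

A 6-joint arm with a two-finger parallel gripper is mounted at the origin on the work surface. World frame = base frame: x ahead of the robot, y to its left, z up, the work surface at z = 0. Lengths are in m, angles in degrees, forces in N, time in s.
With the tool pointing down it reaches from about 0.35 to 0.875 m from the base axis. Payload 4.2 kg.
Tool frame: the origin (TCP) lies midway between the tips of the shut fingers; the grasp point (between the pads) lies r.pinch_z behind it (r.pinch_z is the distance from the TCP to the grasp point, in m); z points along the fingers, y is the direction in which the jaws open and shut (so a half turn about z gives the same grasp; the last joint's range is limited). The gripper opens to 87 mm and grips with 3 to 60 N. Pads are 19 mm wide; open, the fingers measure 117 mm over their backs; the gripper's body (75 mm by 190 mm) begins 51 mm behind the grasp point.
Start: joints at [91.708, 22.042, 0.453, 0, -68.411, -14.817], TCP at [0.142, 0.609, 0.223] pointing down, gripper open.
Joint ranges: [-179.83, 179.83], [-69.29, 118.12], [-61.27, 80.66], [-181.25, 117.63], [-171.15, -9.14], [-177.46, 177.46]. Speed limits (degrees/s): [159.86, 159.86, 180, 180, 180, 180].

### API

Orientations are given as a 3x3 rotation matrix whose columns are the frame's x, y, z axes.
In Python, from station import r gives the robot as it stands. The module is installed in compiled form; this text tells all that it offers.
- The arm moves only by the tool play_rows, never from a script. Its argument "deltas" is a list of rows, each a list of 7 numbers: the shift along the tool's x, y, z in units of 25 mm (1.0 is 25 mm), then the turn, a rotation vector about the tool's x, y, z in units of 5 degrees (1.0 is 5 degrees), then the finger opening in mm, from 0 to 87. In form: [[tx, ty, tz, wx, wy, wz, fingers], ...]. A call has 1 to 12 rows; each row is the pose to reach, as a shift and turn from the pose commanded when the call began, along the tool's axes at that moment; what a row does not reach only later rows make up. A row lasts 1/10 s, in which the tool goes at most 50 mm and 8.59 degrees, less where a joint would pass 70% of its speed; a pose out of reach is approached as far as the arm can. A call with a gripper value outside its range is refused whole. The fingers move at their own pace and stop on an object; the grip force is fixed at half the most. Time passes only in rows, so rows that repeat a pose let the fingers close. It gives the time, the measured TCP pose, the force and the opening at its end, in the units of the state.
- r.sense(): the state, without advancing time (a new reading comes with each control period).
- r.capture(name): name is "side" or "top" or "wrist"; returns a dict with "pixels" (480x640x3 uint8, red, green, blue), "camera_matrix" (3x3 intrinsics, pixels), "R" (3x3) and "t" (3): a world point X has camera coordinates R X + t; the wrist camera has in their place "T_tool_cam" (4x4, takes a point from camera to tool coordinates, whose origin is the TCP and whose axes are the flange's). Camera axes: x right, y down, z forward; pixel columns grow to the right and rows downward; lengths in m; the calibration is good to about 2 mm. A picture is of the moment at which its call begins: read the wrist's pose just before it. There is no depth.
- r.finish_job(): hands the job in, once; it reports no verdict.
Trained networks look in the newest picture that a camera, given by its name, has taken for a name from the list of things; names that differ only in an ending like _2 or _b are one class to them, and where a whole thing is asked for, a point or a joint stands for the part that bears it (a point fixed in the world has none). Each returns a list of dicts, best first, with "score" (0 to 1); they miss things now and then, are a little off and sometimes report something else, mostly with a low value. They report only what shows in the picture. A call takes as long as a camera call. They do not tell look-alikes from the thing itself.
- r.spot_in(camera, target): "centre" ([x, y, z] in m, in world coordinates, good to about 4 mm: the middle of the surface that is visible of it).
- r.cut_out(camera, target): "region" (480x640 bool, what is visible of it).
The state is a dict: "time_s": time; "joints": joint angles; "joint_velocities": joint speeds; "effort": joint torques, N m; "tcp_pos": TCP position; "ee_rot": TCP orientation; "wrist_force": force on the tool from outside, world axes, zero at the start; "moment": the same for the moment, N m; "gripper_width": opening from 0.0 (shut) to 1.0 (fully open).
Only numpy, scipy, OpenCV 4.12 (cv2) and the standard library are available. Lean on these libraries where they do the work, as an engineer would, in place of code of your own. Each camera call takes 0.05 s, during which the arm holds its last target.

## Working session

There is one attempt and no reset: what is moved stays moved. The work goes in short steps, Python scripts to look and compute and a tool call to move; the robot and the scene stay as the last step left them, time stands still between calls to the robot, and variables do not carry over. Pictures are saved under pics/ and viewed, and the job is handed in when it is done.

Besides the shell and the picture viewer there is one more tool, called after "Emit:" by a JSON object that holds its "method" and its "body", one argument or row to a line. play_rows: Moves the arm, as the interface text tells. Its arguments: {"type":"object","properties":{"deltas":{"type":"array","items":{"type":"array","items":{"type":"number"}}}},"required":["deltas"]}

```bash
mkdir -p pics; python3 - <<'E'
from station import r
import cv2,numpy as np,pickle
s=r.sense();print(s['time_s'],s['tcp_pos'],np.round(s['ee_rot'],3).tolist(),r.pinch_z,s['gripper_width'])
for c in ['side','top']:
    d=r.capture(c);cv2.imwrite(f'pics/{c}0.png',d['pixels'][:,:,::-1]);pickle.dump(d,open(f'{c}.pkl','wb'))
    for t in ['long_barrel','short_barrel_mid','rest_a','seat','cradle','bench','bottle','jar','long_barrel_lens','long_barrel_mid','block_back','block_lamp']:
        try:print(c,t,[(round(x['score'],2),np.round(x['centre'],3).tolist()) for x in r.spot_in(c,t)])
        except Exception as e:print(c,t,e)
print(r.sense()['time_s'])
E
```

```text
0.0 [0.14159919 0.60813109 0.22143709] [[0.974, -0.227, -0.0], [-0.227, -0.974, -0.002], [0.0, 0.002, -1.0]] 0.0187 0.9999519499104863
side long_barrel [(0.89, [0.428, 0.182, 0.055]), (0.76, [0.486, 0.349, 0.029]), (0.62, [0.289, 0.288, 0.034])]
side short_barrel_mid [(0.79, [0.611, 0.175, 0.053]), (0.27, [0.432, 0.181, 0.056])]
side rest_a [(0.6, [0.443, 0.178, 0.003])]
side seat [(0.78, [0.488, -0.161, 0.049])]
side cradle [(0.88, [0.484, -0.158, 0.048])]
side bench [(0.76, [0.486, -0.202, 0.034])]
side bottle [(0.77, [0.751, 0.062, 0.074]), (0.59, [0.614, 0.176, 0.057])]
side jar [(0.98, [0.366, 0.053, 0.053])]
side long_barrel_lens [(0.91, [0.484, 0.344, 0.031]), (0.77, [0.429, 0.182, 0.055]), (0.7, [0.29, 0.286, 0.032])]
side long_barrel_mid [(0.9, [0.43, 0.185, 0.053]), (0.85, [0.49, 0.343, 0.029]), (0.83, [0.294, 0.287, 0.034])]
side block_back [(0.73, [0.483, -0.159, 0.043])]
side block_lamp [(0.72, [0.748, 0.062, 0.072]), (0.63, [0.484, -0.16, 0.045]), (0.32, [0.431, 0.184, 0.053])]
top long_barrel [(0.89, [0.484, 0.334, 0.034]), (0.82, [0.292, 0.276, 0.031]), (0.68, [0.426, 0.168, 0.056])]
top short_barrel_mid [(0.91, [0.614, 0.167, 0.055]), (0.2, [0.365, 0.023, 0.072])]
top rest_a [(0.9, [0.438, 0.176, 0.003])]
top seat [(0.91, [0.486, -0.172, 0.043])]
top cradle [(0.98, [0.488, -0.172, 0.04]), (0.28, [0.49, -0.215, 0.016])]
top bench [(0.65, [0.487, -0.172, 0.039]), (0.57, [0.489, -0.218, 0.014])]
top bottle [(0.8, [0.747, 0.041, 0.081])]
top jar [(0.75, [0.364, 0.024, 0.069]), (0.63, [0.444, 0.174, 0.007])]
top long_barrel_lens [(0.89, [0.489, 0.334, 0.032]), (0.7, [0.292, 0.276, 0.033]), (0.58, [0.434, 0.174, 0.058])]
top long_barrel_mid [(0.82, [0.483, 0.331, 0.034]), (0.63, [0.432, 0.17, 0.054]), (0.58, [0.293, 0.275, 0.034])]
top block_back [(0.56, [0.491, -0.175, 0.037])]
top block_lamp [(0.84, [0.481, -0.173, 0.041]), (0.39, [0.433, 0.17, 0.058])]
1.3
```

View pics/side0.png

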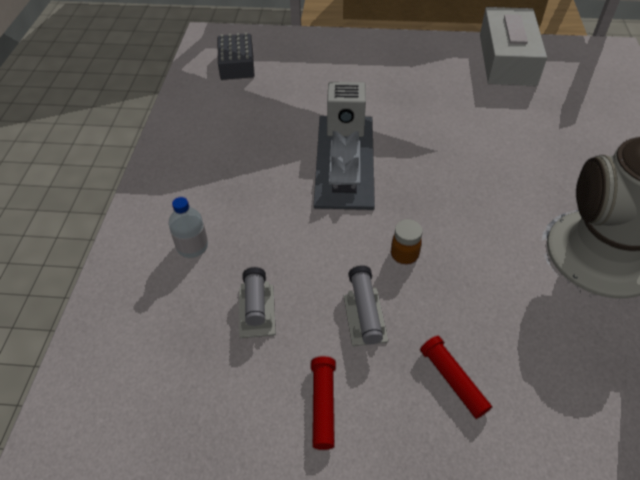

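View pics/top0.png

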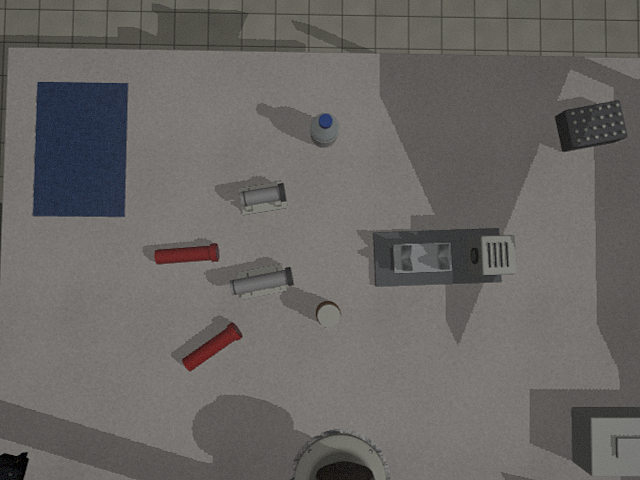

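The side picture shows a steel barrel at (366,304) and a shorter one at (255,297). There are two red ones at (323,403) and (455,377). The matching top pixels are long (262,281), short (263,195), and red (187,254) and (212,347). The steel one at top (262,281) is the longest non-red barrel and sits on a white rest, so it fits the description. I'll confirm this in an enlarged crop.

```bash
python3 - <<'E'
import cv2,pickle,numpy as np
d=pickle.load(open('top.pkl','rb'));p=d['pixels'][:,:,::-1]
a=cv2.resize(p[170:310,220:310],None,fx=4,fy=4,interpolation=cv2.INTER_CUBIC)
b=cv2.resize(p[220:295,365:525],None,fx=2.5,fy=2.5,interpolation=cv2.INTER_CUBIC)
c=np.zeros((560,770,3),np.uint8);c[:560,:360]=a;c[:b.shape[0],365:365+b.shape[1]]=b
s=pickle.load(open('side.pkl','rb'))['pixels'][:,:,::-1]
e=cv2.resize(s[255:350,225:395],None,fx=2.3,fy=2.3,interpolation=cv2.INTER_CUBIC);c[250:250+e.shape[0],365:365+e.shape[1]]=e
cv2.imwrite('pics/crop1.png',c)
print(d['camera_matrix'],d['R'],d['t'])
E
```

```text
[[506.31761906   0.         317.08653021]
 [  0.         506.31761906 239.26392006]
 [  0.           0.           1.        ]] [[ 0.00740662 -0.99970346  0.02319759]
 [-0.99894945 -0.00844617 -0.04504059]
 [ 0.04522316 -0.02283962 -0.99871578]] [0.0461327  0.52374308 1.10297319]
```

View pics/crop1.png

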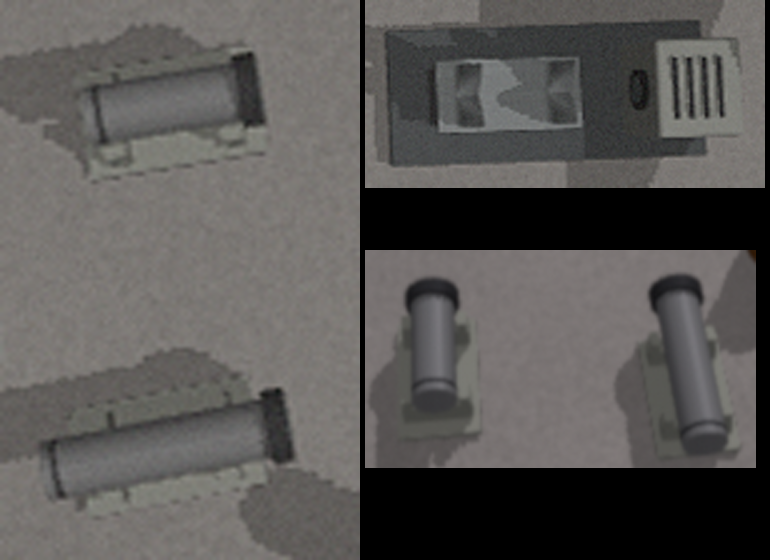

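The crop confirms it: the steel barrel at top (232,288)–(290,276) is clearly longer than the one at (263,195). Its dark collar is at the right end, towards the lamp. Next I measure its pose and the bench's.

```bash
cat > h.py <<'E'
import cv2,pickle,numpy as np
from station import r
def ray(d,u,v):
    K=np.array(d['camera_matrix']);R=np.array(d['R']);t=np.array(d['t'])
    w=R.T@np.linalg.inv(K)@np.array([u,v,1.]);return -R.T@t,w
def onz(d,u,v,z):
    o,w=ray(d,u,v);return o+w*(z-o[2])/w[2]
def wristcam(d,s):
    T=np.array(d['T_tool_cam']);W=np.eye(4);W[:3,:3]=s['ee_rot'];W[:3,3]=s['tcp_pos'];C=W@T
    d=dict(d);d['R']=C[:3,:3].T;d['t']=-C[:3,:3].T@C[:3,3];return d
def proj(d,X):
    X=np.atleast_2d(X);c=X@np.array(d['R']).T+d['t'];p=c@np.array(d['camera_matrix']).T;return p[:,:2]/p[:,2:]
E
python3 - <<'E'
from h import *
d=pickle.load(open('top.pkl','rb'))
f=lambda x,y,z:onz(d,x,y,z)
a=f(231.75,288,.04);b=f(290.5,276.2,.04);print('barrel',a,b,np.linalg.norm(b-a),np.degrees(np.arctan2(*(b-a)[[1,0]])))
# bench plate corners crop2: px=365+(x-365)/2.5, 220+y/2.5 , z=.012
g=lambda x,y,z:f(365+(x-365)/2.5,220+y/2.5,z)
P=[g(387,33,.012),g(705,20,.012),g(390,166,.012),g(707,154,.012)]
for p in P:print('plate',p)
# block tops: V mouth at z=.076 ; outer ends
Q=[g(437,61,.076),g(579,57,.076),g(440,133,.076),g(582,128,.076)]
for p in Q:print('cradle',p)
print(np.mean(Q,0),[np.degrees(np.arctan2(*(Q[i+1]-Q[i])[[1,0]])) for i in (0,2)],np.linalg.norm(Q[1]-Q[0]))
L=[g(656,40,.107),g(742,40,.107),g(659,137,.107),g(740,135,.107)];
for p in L:print('lamp',p)
# side edge lines in side
E
```

```text
barrel [0.41679519 0.23166724 0.04      ] [0.4426718  0.10711278 0.04      ] 0.12721404396012817 -78.26355963878132
plate [ 0.53777684 -0.07474676  0.012     ]
plate [ 0.55181342 -0.35792976  0.012     ]
plate [ 0.42079736 -0.07766396  0.012     ]
plate [ 0.43314022 -0.35863305  0.012     ]
cradle [ 0.51108972 -0.10784003  0.076     ]
cradle [ 0.51540428 -0.22669923  0.076     ]
cradle [ 0.45134963 -0.11037124  0.076     ]
cradle [ 0.45631893 -0.22894194  0.076     ]
[ 0.48354064 -0.16846311  0.076     ] [np.float64(-87.92109201536375), np.float64(-87.60013436819693)] 0.11893748851482203
lamp [ 0.52846608 -0.28065455  0.107     ]
lamp [ 0.52907182 -0.35104922  0.107     ]
lamp [ 0.44998919 -0.28252283  0.107     ]
lamp [ 0.45205582 -0.34861138  0.107     ]
```

Emit:
{"method": "play_rows", "body": {
  "deltas": [
    [15.2, 14.4, 0, 0, 0, 13, 87],
    [15.2, 14.4, 0, 0, 0, 13, 87],
    [15.2, 14.4, 0, 0, 0, 13, 87],
    [15.2, 14.4, 0, 0, 0, 13, 87],
    [15.2, 14.4, 0, 0, 0, 13, 87],
    [15.2, 14.4, 0, 0, 0, 13, 87],
    [15.2, 14.4, 0, 0, 0, 13, 87],
    [15.2, 14.4, 0, 0, 0, 13, 87],
    [15.2, 14.4, 0, 0, 0, 13, 87],
    [15.2, 14.4, 0, 0, 0, 13, 87],
    [15.2, 14.4, 0, 0, 0, 13, 87],
    [15.2, 14.4, 0, 0, 0, 13, 87]
  ]
}}

```text
time_s: 2.5
tcp_pos: [0.4313, 0.1696, 0.2226]
ee_rot: [[0.201, -0.979, 0.0], [-0.979, -0.201, -0.0], [0.0, -0.0, -1.0]]
wrist_force: [0.7, 0.7, -0.0]
gripper_width: 1.0
```

```bash
python3 - <<'E'
from h import *
s=r.sense();d=wristcam(r.capture('wrist'),s);pickle.dump((s,d),open('w1.pkl','wb'))
print(s['time_s'],s['tcp_pos'],np.round(s['ee_rot'],3).tolist(),s['wrist_force'],np.round(s['joints'],1))
print(np.round(d['T_tool_cam'],3))
cv2.imwrite('pics/w1.png',d['pixels'][:,:,::-1])
print([(x['score'],x['centre']) for x in r.spot_in('wrist','long_barrel')])
E
```

```text
2.5 [0.43125797 0.16957096 0.2226148 ] [[0.201, -0.979, 0.0], [-0.979, -0.201, -0.0], [0.0, -0.0, -1.0]] [ 0.71382137  0.67352515 -0.03598746] [ 41.6   6.1 -21.2   0.  -62.7 -30. ]
[[ 0.    -0.97  -0.244  0.068]
 [ 1.     0.    -0.001 -0.   ]
 [ 0.001 -0.244  0.97  -0.162]
 [ 0.     0.     0.     1.   ]]
[(0.77, [0.4313, 0.1666, 0.0583]), (0.67, [0.3038, 0.2779, 0.0309]), (0.66, [0.4863, 0.3297, 0.0329])]
```

View pics/w1.png

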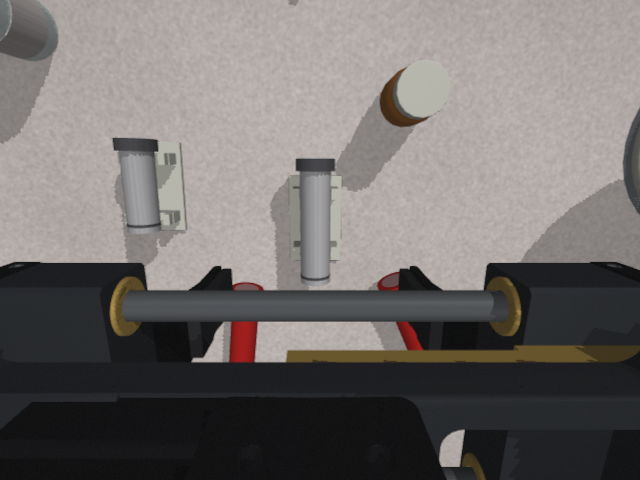

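```bash
python3 - <<'E'
from h import *
s,d=pickle.load(open('w1.pkl','rb'));p=d['pixels'][:,:,::-1]
cv2.imwrite('pics/w1c.png',cv2.resize(p[145:295,265:365],None,fx=4,fy=4,interpolation=cv2.INTER_CUBIC))
m=r.cut_out('wrist','long_barrel')
for x in m[:2]:
    ys,xs=np.where(x['region']);print(x['score'],xs.min(),xs.max(),ys.min(),ys.max())
    for y in range(ys.min(),ys.max()+1,8):
        q=xs[ys==y];print(y,q.min(),q.max(),end='; ')
E
```

```text
0.9 378 421 273 350
273 394 398; 281 380 398; 289 381 397; Traceback (most recent call last):
  File "<stdin>", line 8, in <module>
    return umr_minimum(a, axis, None, out, keepdims, initial, where)
ValueError: zero-size array to reduction operation minimum which has no identity
```

View pics/w1c.png

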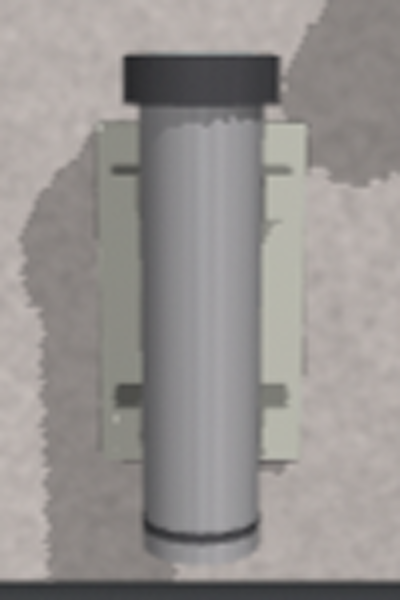

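```bash
python3 - <<'E'
from h import *
s,d=pickle.load(open('w1.pkl','rb'))
R=np.array(s['ee_rot']);t=np.array(s['tcp_pos'])
L=onz(d,315.4,158.5,.06);P=onz(d,315.6,285.7,.056);A=onz(d,315.5,175,.04);B=onz(d,315.6,270,.04)
for n,x in zip('LPAB',(L,P,A,B)):print(n,x.round(4),(R.T@(x-t)).round(4))
print(np.linalg.norm(L-P),np.degrees(np.arctan2(*(A-B)[[1,0]])))
E
```

```text
L [0.4442 0.1066 0.06  ] [6.420e-02 1.000e-04 1.626e-01]
P [0.4174 0.2354 0.056 ] [-0.0673  0.0003  0.1666]
A [0.4407 0.1229 0.04  ] [0.0476 0.0002 0.1826]
B [0.4198 0.2237 0.04  ] [-0.0554  0.0003  0.1826]
0.13160516920936682 -78.29288422416336
```

The picture shows the barrel centred at column 315.5, from the lens at row 158.5 to the plain end at row 286. It measures 131.6 mm long, so it is the right one, and its yaw is already aligned. I descend and grip.

Emit:
{"method": "play_rows", "body": {
  "deltas": [
    [-0.13, 0, 2, 0, 0, 0, 87],
    [-0.13, 0, 4, 0, 0, 0, 87],
    [-0.13, 0, 6, 0, 0, 0, 87],
    [-0.13, 0, 7.2, 0, 0, 0, 87],
    [-0.13, 0, 8.0, 0, 0, 0, 87],
    [-0.13, 0, 8.0, 0, 0, 0, 87],
    [-0.13, 0, 8.0, 0, 0, 0, 40],
    [-0.13, 0, 8.0, 0, 0, 0, 15],
    [-0.13, 0, 8.0, 0, 0, 0, 15],
    [-0.13, 0, 8.0, 0, 0, 0, 15],
    [-0.13, 0, 8.0, 0, 0, 0, 15],
    [-0.13, 0, 8.0, 0, 0, 0, 15]
  ]
}}

```text
time_s: 3.85
tcp_pos: [0.4296, 0.1751, 0.0229]
ee_rot: [[0.206, -0.979, 0.001], [-0.979, -0.206, 0.001], [-0.0, -0.001, -1.0]]
wrist_force: [0.0, -0.9, -0.2]
gripper_width: 0.539
```

Emit:
{"method": "play_rows", "body": {
  "deltas": [
    [0, 0, 0, 0, 0, 0, 15],
    [0, 0, 0, 0, 0, 0, 15],
    [0, 0, 0, 0, 0, 0, 15],
    [0, 0, 0, 0, 0, 0, 15],
    [0, 0, 0, 0, 0, 0, 15],
    [0, 0, 0, 0, 0, 0, 15]
  ]
}}

```text
time_s: 4.45
tcp_pos: [0.4297, 0.1752, 0.0226]
ee_rot: [[0.206, -0.979, 0.0], [-0.979, -0.206, 0.0], [-0.0, -0.0, -1.0]]
wrist_force: [1.1, 0.1, 0.7]
gripper_width: 0.355
```

```bash
python3 - <<'E'
from h import *
for i in range(3):
    s=r.sense();print(s['time_s'],s['tcp_pos'],s['wrist_force'],s['gripper_width'])
E
```

```text
4.45 [0.42967396 0.17515406 0.02261479] [1.10872166 0.13431636 0.66856378] 0.35467258077104724
4.45 [0.42967396 0.17515406 0.02261479] [1.10872166 0.13431636 0.66856378] 0.35467258077104724
4.45 [0.42967396 0.17515406 0.02261479] [1.10872166 0.13431636 0.66856378] 0.35467258077104724
```

Emit:
{"method": "play_rows", "body": {
  "deltas": [
    [0, 0, -0.4, 0, 0, 0, 15],
    [0, 0, -1.4, 0, 0, 0, 15],
    [0, 0, -2.8, 0, 0, 0, 15],
    [0, 0, -4.2, 0, 0, 0, 15],
    [0, 0, -5.4, 0, 0, 0, 15],
    [0, 0, -6, 0, 0, 0, 15],
    [0, 0, -6, 0, 0, 0, 15],
    [0, 0, -6, 0, 0, 0, 15],
    [0, 0, -6, 0, 0, 0, 15]
  ]
}}

```text
time_s: 5.35
tcp_pos: [0.4284, 0.1744, 0.1711]
ee_rot: [[0.206, -0.979, -0.003], [-0.979, -0.206, -0.002], [0.001, 0.003, -1.0]]
wrist_force: [-0.9, 0.2, -2.6]
gripper_width: 0.358
```

```bash
python3 - <<'E'
from h import *
s=r.sense();print(s['time_s'],s['tcp_pos'],np.round(s['ee_rot'],4).tolist(),s['wrist_force'],s['gripper_width'],s['moment'])
d=wristcam(r.capture('wrist'),s);pickle.dump((s,d),open('w2.pkl','wb'))
cv2.imwrite('pics/w2.png',d['pixels'][:,:,::-1])
E
```

```text
5.35 [0.42839306 0.1743511  0.1710939 ] [[0.2057, -0.9786, -0.0029], [-0.9786, -0.2057, -0.0018], [0.0012, 0.0033, -1.0]] [-0.91372126  0.21022809 -2.59782064] 0.35788916188878495 [ 0.06505162 -0.04818696  0.00053946]
```

View pics/w2.png

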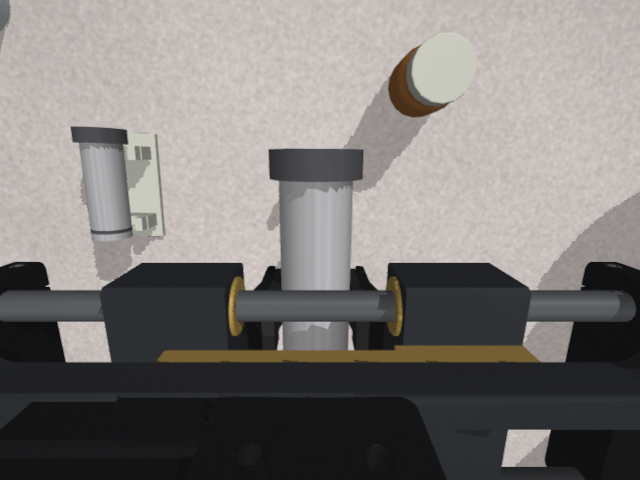

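```bash
python3 - <<'E'
from h import *
s,d=pickle.load(open('w2.pkl','rb'));p=d['pixels'][:,:,::-1]
cv2.imwrite('pics/w2c.png',cv2.resize(p[140:295,255:375],None,fx=4,fy=3.8,interpolation=cv2.INTER_CUBIC))
T=np.array(d['T_tool_cam']);K=d['camera_matrix'];print(K[0][0],K[0][2],K[1][2])
R=T[:3,:3].T;t=-R@T[:3,3];dt=dict(camera_matrix=K,R=R,t=t)
for pitch in(-3,0,3):
  c,sn=np.cos(np.radians(pitch)),np.sin(np.radians(pitch))
  for zz in(-.0187,-.0217):
    o=np.array([.0024,0,zz]);X=np.array([c,0,-sn]);Z=np.array([sn,0,c])  # lens up for +
    pts=[o+.068*X-.02*Z,o+.068*X+np.array([0,.02,0]),o+.068*X-np.array([0,.02,0]),o+.056*X-.02*Z]+[o+x*X+np.array([0,y,0]) for x in(.02,.05) for y in(-.016,.016)]
    print(pitch,zz,proj(dt,np.array(pts)).round(1).tolist())
E
```

```text
330.5023835754008 315.0203063048389 238.26250039137508
-3 -0.0187 [[315.5, 144.2], [362.1, 148.2], [268.7, 148.2], [315.4, 177.3], [280.3, 256.9], [350.4, 256.9], [279.0, 190.6], [351.9, 190.6]]
-3 -0.0217 [[315.5, 144.0], [363.1, 148.1], [267.8, 148.1], [315.4, 177.8], [279.7, 258.9], [351.1, 259.0], [278.2, 191.4], [352.6, 191.4]]
0 -0.0187 [[315.5, 146.7], [363.3, 147.8], [267.6, 147.8], [315.4, 180.5], [280.1, 257.6], [350.7, 257.6], [278.3, 191.1], [352.5, 191.1]]
0 -0.0217 [[315.5, 146.5], [364.3, 147.7], [266.6, 147.7], [315.5, 181.1], [279.4, 259.6], [351.4, 259.6], [277.5, 191.9], [353.3, 191.9]]
3 -0.0187 [[315.5, 149.8], [364.5, 147.9], [266.4, 147.9], [315.4, 184.3], [279.9, 258.3], [350.9, 258.3], [277.6, 191.9], [353.2, 191.9]]
3 -0.0217 [[315.5, 149.7], [365.6, 147.8], [265.3, 147.7], [315.5, 185.0], [279.2, 260.4], [351.6, 260.4], [276.9, 192.7], [354.0, 192.7]]
```

View pics/w2c.png

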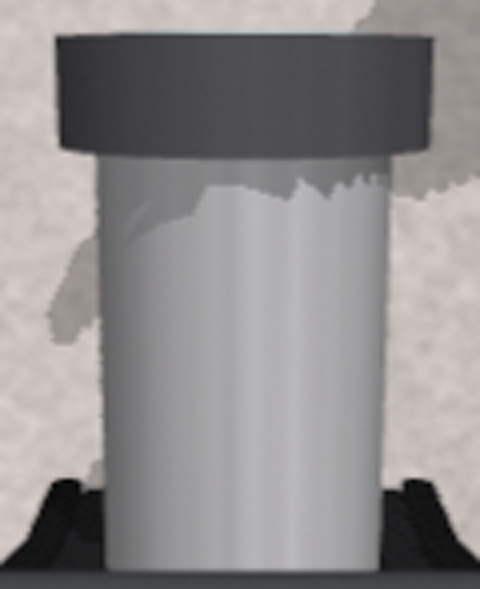

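The barrel is held at its middle and level in the jaws. The collar spans columns 269–363 at rows 149–181, and the weight reads about 2.6 N. I move short of the cradle so I can look at it.

Emit:
{"method": "play_rows", "body": {
  "deltas": [
    [1, 0, 0, 0, 0, 0.4, 15],
    [2.8, 0, 0, 0, 0, 0.8, 15],
    [4.6, -0.1, 0, 0, 0, 1.2, 15],
    [6.4, -0.1, 0, 0, 0, 1.6, 15],
    [8, -0.2, 0, 0, 0, 1.9, 15],
    [9.2, -0.2, 0, 0, 0, 1.9, 15],
    [9.2, -0.2, 0, 0, 0, 1.9, 15],
    [9.2, -0.2, 0, 0, 0, 1.9, 15],
    [9.2, -0.2, 0, 0, 0, 1.9, 15],
    [9.2, -0.2, 0, 0, 0, 1.9, 15]
  ]
}}

```text
time_s: 6.4
tcp_pos: [0.4816, -0.0482, 0.1723]
ee_rot: [[0.043, -0.999, -0.001], [-0.999, -0.043, -0.0], [0.0, 0.001, -1.0]]
wrist_force: [0.1, 1.3, -1.4]
gripper_width: 0.358
```

```bash
python3 - <<'E'
from h import *
s=r.sense();print(s['time_s'],s['tcp_pos'],np.round(s['ee_rot'],4).tolist(),s['wrist_force'],s['gripper_width'],s['moment'])
d=wristcam(r.capture('wrist'),s);pickle.dump((s,d),open('w3.pkl','wb'))
cv2.imwrite('pics/w3.png',d['pixels'][:,:,::-1])
E
```

```text
6.4 [ 0.48155741 -0.04816305  0.17227274] [[0.0432, -0.9991, -0.0007], [-0.9991, -0.0432, -0.0001], [0.0, 0.0007, -1.0]] [ 0.09972568  1.26183802 -1.37180381] 0.358307633485152 [ 0.10107128 -0.03844487 -0.00791177]
```

View pics/w3.png

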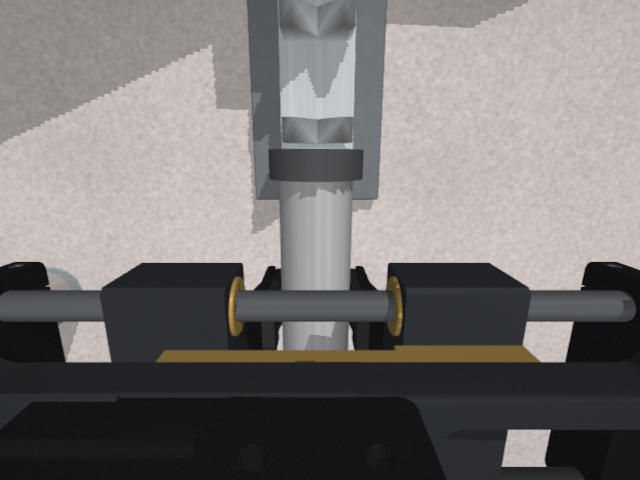

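```bash
python3 - <<'E'
from h import *
s,d=pickle.load(open('w3.pkl','rb'));p=d['pixels'][:,:,::-1]
c=cv2.resize(p[0:155,240:395],None,fx=5,fy=3.8,interpolation=cv2.INTER_CUBIC);cv2.imwrite('pics/w3c.png',c);print(c.shape)
E
```

```text
(589, 775, 3)
```

View pics/w3c.png

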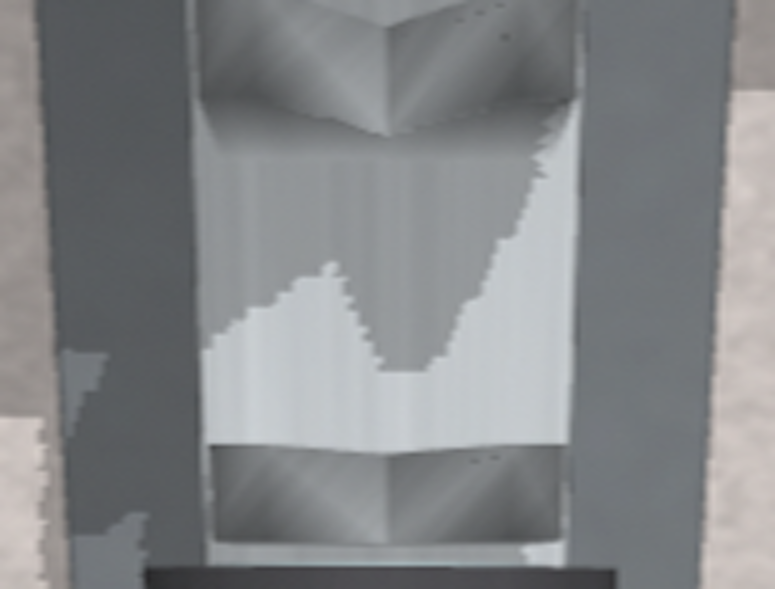

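```bash
python3 - <<'E'
from h import *
s,d=pickle.load(open('w3.pkl','rb'))
R=np.array(s['ee_rot']);t=np.array(s['tcp_pos'])
Q=[onz(d,240+387.5/5+.0,v/3.8,.057) for v in(25,135,453,543)]
for q in Q:print(q.round(4),(R.T@(q-t)).round(4))
c=np.mean(Q,0);u=Q[0]-Q[3];print('seat',c,(R.T@(c-t)).round(4),np.degrees(np.arctan2(u[1],u[0])),np.degrees(np.arctan2(*R[[1,0],0])))
# plate edges of cradle z=.04 and base z=.012
for z,l in((.040,[(197,300),(210,560),(580,150),(568,540)]),(.012,[(38,20),(70,560),(735,20),(700,560)])):
  P=[onz(d,240+x/5,y/3.8,z) for x,y in l]
  for i in(0,2):
    w=P[i]-P[i+1];print(z,(R.T@(P[i]-t)).round(4),(R.T@(P[i+1]-t)).round(4),np.degrees(np.arctan2(w[1],w[0])))
E
```

```text
[ 0.4876 -0.2213  0.057 ] [0.1732 0.0014 0.1153]
[ 0.4867 -0.2023  0.057 ] [0.1542 0.0014 0.1153]
[ 0.4841 -0.1431  0.057 ] [0.0949 0.0015 0.1153]
[ 0.4832 -0.125   0.057 ] [0.0769 0.0016 0.1153]
seat [ 0.48540757 -0.17291261  0.057     ] [0.1248 0.0015 0.1153] -87.41250808496349 -87.52143686667873
0.04 [ 0.1278 -0.0296  0.1323] [ 0.0738 -0.0288  0.1323] -86.66024078511329
0.04 [0.1567 0.0322 0.1323] [0.0781 0.0325 0.1323] -87.27631228100766
0.012 [ 0.1913 -0.058   0.1602] [ 0.0744 -0.0578  0.1602] -87.42936353529417
0.012 [0.1913 0.0609 0.1603] [0.0744 0.0606 0.1603] -87.68888353552332
```

V-blocks found: V bottom at column 317.5, back block at rows 119–143, lamp block at rows 7–35. The tool yaw already matches within 0.1°. I move over the seat, then down to about 6 mm above contact.

Emit:
{"method": "play_rows", "body": {
  "deltas": [
    [1, 0, 0, 0, 0, 0, 15],
    [2.6, 0.05, 0, 0, 0, 0, 15],
    [4.2, 0.05, 0, 0, 0, 0, 15],
    [4.94, 0.05, 0.5, 0, 0, 0, 15],
    [4.94, 0.05, 1.8, 0, 0, 0, 15],
    [4.94, 0.05, 3, 0, 0, 0, 15],
    [4.94, 0.05, 3.8, 0, 0, 0, 15],
    [4.94, 0.05, 4.1, 0, 0, 0, 15],
    [4.94, 0.05, 4.1, 0, 0, 0, 15],
    [4.94, 0.05, 4.1, 0, 0, 0, 15],
    [4.94, 0.05, 4.1, 0, 0, 0, 15]
  ]
}}

```text
time_s: 7.55
tcp_pos: [0.4869, -0.1723, 0.0714]
ee_rot: [[0.042, -0.999, 0.003], [-0.999, -0.042, -0.0], [0.0, -0.003, -1.0]]
wrist_force: [-0.1, -0.1, -2.2]
gripper_width: 0.357
```

```bash
python3 - <<'E'
from h import *
s=r.sense();print(s['time_s'],s['tcp_pos'],np.round(s['ee_rot'],4).tolist(),s['wrist_force'],s['gripper_width'],s['moment'])
w=pickle.load(open('w3.pkl','rb'))[0]
print('seat in tool',np.array(s['ee_rot']).T@(np.array([.4854,-.1729,.08])-s['tcp_pos']))
d=r.capture('side');pickle.dump(d,open('side2.pkl','wb'));p=d['pixels'][:,:,::-1]
a=cv2.resize(p[60:220,290:400],None,fx=3.6,fy=3.6,interpolation=cv2.INTER_CUBIC)
d=wristcam(r.capture('wrist'),s);pickle.dump((s,d),open('w4.pkl','wb'));b=d['pixels'][0:290,230:410,::-1]
b=cv2.resize(b,None,fx=2,fy=2)
c=np.zeros((600,800,3),np.uint8);c[:576,:396]=a;c[:580,400:760]=b;cv2.imwrite('pics/s2.png',c)
E
```

```text
7.55 [ 0.48686603 -0.17227483  0.07143708] [[0.0424, -0.9991, 0.003], [-0.9991, -0.0424, -0.0003], [0.0005, -0.003, -1.0]] [-0.09434881 -0.13097268 -2.23986497] 0.35707647274399784 [ 0.09583747 -0.0132152   0.00579272]
seat in tool [ 0.00056631  0.00146537 -0.00856712]
```

View pics/s2.png

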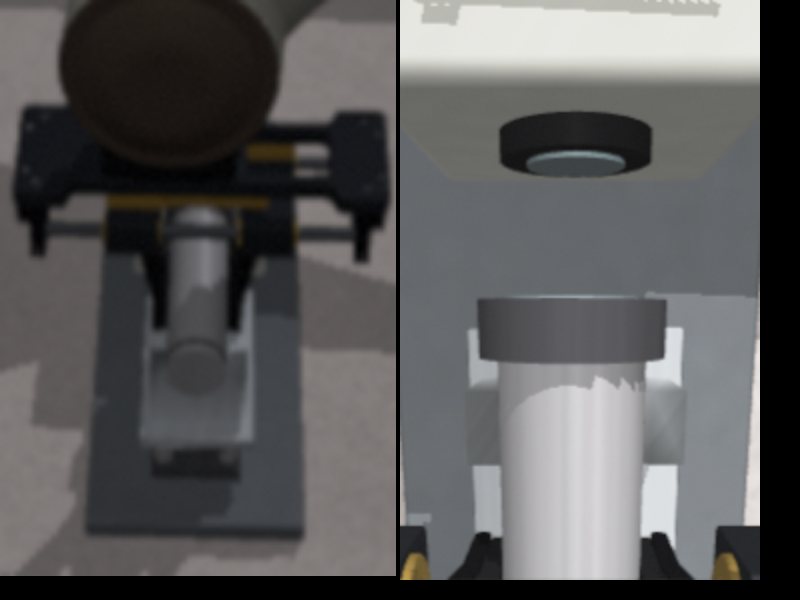

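The wrist view has the block centre about 1.2 mm to the right of the barrel (column 576 against 571 in the crop). The barrel is still in the air, pointing at the lamp. I correct sideways and lower to contact.

Emit:
{"method": "play_rows", "body": {
  "deltas": [
    [0, 0.05, 0, 0, 0, 0, 15],
    [0, 0.05, 0.1, 0, 0, 0, 15],
    [0, 0.05, 0.2, 0, 0, 0, 15],
    [0, 0.05, 0.3, 0, 0, 0, 15],
    [0, 0.05, 0.36, 0, 0, 0, 15],
    [0, 0.05, 0.4, 0, 0, 0, 15],
    [0, 0.05, 0.4, 0, 0, 0, 15],
    [0, 0.05, 0.4, 0, 0, 0, 15]
  ]
}}

```text
time_s: 8.45
tcp_pos: [0.4859, -0.1726, 0.0613]
ee_rot: [[0.043, -0.999, 0.003], [-0.999, -0.043, -0.001], [0.001, -0.003, -1.0]]
wrist_force: [-0.2, 1.1, 5.2]
gripper_width: 0.361
```

Emit:
{"method": "play_rows", "body": {
  "deltas": [
    [0, 0, 0.05, 0, 0, 0, 15],
    [0, 0, 0.1, 0, 0, 0, 15],
    [0, 0, 0.15, 0, 0, 0, 15],
    [0, 0, 0.18, 0, 0, 0, 15],
    [0, 0, 0.18, 0, 0, 0, 15],
    [0, 0, 0.18, 0, 0, 0, 15]
  ]
}}

```text
time_s: 9.05
tcp_pos: [0.4867, -0.1726, 0.0575]
ee_rot: [[0.043, -0.999, 0.005], [-0.999, -0.043, -0.001], [0.001, -0.005, -1.0]]
wrist_force: [-0.6, 1.6, 9.3]
gripper_width: 0.358
```

```bash
python3 - <<'E'
from h import *
s=r.sense();print(s['time_s'],s['tcp_pos'],np.round(s['ee_rot'],4).tolist(),s['wrist_force'],s['gripper_width'],s['moment'])
E
```

```text
9.05 [ 0.4866918  -0.17258496  0.05752855] [[0.0434, -0.999, 0.0048], [-0.9991, -0.0434, -0.001], [0.0012, -0.0047, -1.0]] [-0.63730062  1.646858    9.29380987] 0.35799496364561045 [0.62363729 0.08198191 0.08763696]
```

```bash
python3 - <<'E'
from h import *
s=r.sense()
d=wristcam(r.capture('wrist'),s);pickle.dump((s,d),open('w5.pkl','wb'));b=d['pixels'][100:295,230:410,::-1]
a=r.capture('side');pickle.dump(a,open('side3.pkl','wb'));a=cv2.resize(a['pixels'][110:200,310:380,::-1],None,fx=5,fy=5,interpolation=cv2.INTER_CUBIC)
c=np.zeros((600,800,3),np.uint8);c[:450,:350]=a;b=cv2.resize(b,None,fx=2.4,fy=3);c[:b.shape[0],360:360+b.shape[1]]=b;cv2.imwrite('pics/s3.png',c)
E
```

```text
(no output)
```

View pics/s3.png

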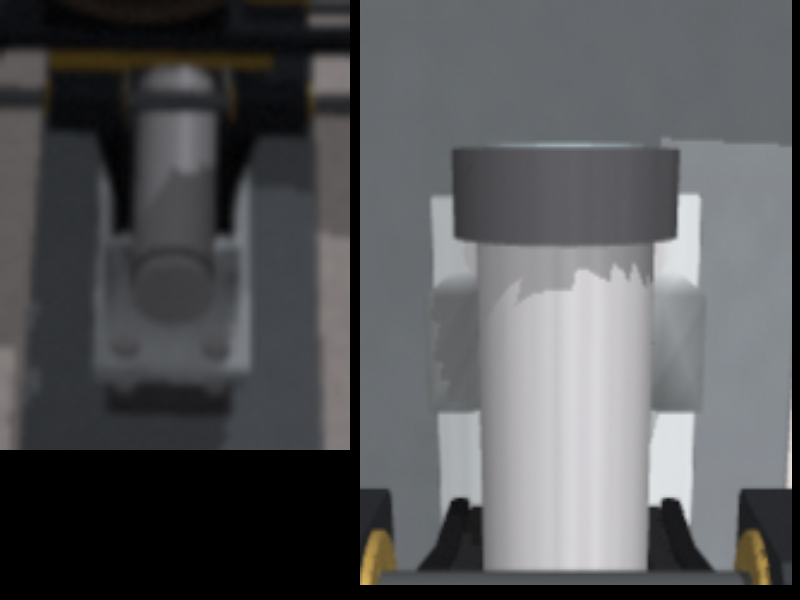

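Sideways it is centred: block 430–704 and tube 480–652 in the crop. However, the wrist moment rose by about 0.5 N m, which suggests the plain-end block carries most of the load. I'll test this with a small lens-down pitch.

Emit:
{"method": "play_rows", "body": {
  "deltas": [
    [0, 0, 0, 0, -0.1, 0, 15],
    [0, 0, 0, 0, -0.1, 0, 15],
    [0, 0, 0, 0, -0.1, 0, 15]
  ]
}}

```text
time_s: 9.45
tcp_pos: [0.4866, -0.1725, 0.0575]
ee_rot: [[0.043, -0.999, 0.004], [-0.999, -0.043, 0.008], [-0.008, -0.005, -1.0]]
wrist_force: [-0.8, 2.6, 8.4]
gripper_width: 0.361
```

```bash
cat > st.py <<'E'
from h import *
s=r.sense();print(s['time_s'],np.round(s['tcp_pos'],4),np.round(s['ee_rot'],4).tolist(),np.round(s['wrist_force'],2),round(s['gripper_width'],3),np.round(s['moment'],3))
E
python3 st.py
```

```text
9.45 [ 0.4866 -0.1725  0.0575] [[0.0431, -0.9991, 0.0043], [-0.999, -0.0431, 0.0079], [-0.0077, -0.0046, -1.0]] [-0.83  2.61  8.42] 0.361 [0.727 0.065 0.117]
```

Emit:
{"method": "play_rows", "body": {
  "deltas": [
    [0, 0, 0, 0, -0.1, 0, 15],
    [0, 0, 0, 0, -0.1, 0, 15],
    [0, 0, 0, 0, -0.1, 0, 15]
  ]
}}

```text
time_s: 9.75
tcp_pos: [0.4866, -0.1724, 0.0575]
ee_rot: [[0.043, -0.999, 0.004], [-0.999, -0.043, 0.017], [-0.017, -0.005, -1.0]]
wrist_force: [0.1, 3.7, 8.4]
gripper_width: 0.356
```

```bash
python3 st.py
```

```text
9.75 [ 0.4866 -0.1724  0.0575] [[0.0433, -0.9991, 0.0038], [-0.9989, -0.0432, 0.0167], [-0.0165, -0.0045, -0.9999]] [0.14 3.75 8.37] 0.356 [0.867 0.058 0.037]
```

```bash
python3 - <<'E'
from h import *
from scipy.optimize import least_squares
s=r.sense();d=wristcam(r.capture('wrist'),s);pickle.dump((s,d),open('w6.pkl','wb'))
def edges(d):
    g=cv2.GaussianBlur(cv2.cvtColor(d['pixels'],cv2.COLOR_RGB2GRAY).astype(float),(0,0),0.8)
    def sub(v,sign):
        q=np.gradient(v)*sign;i=int(np.argmax(q[1:-1]))+1
        den=q[i-1]-2*q[i]+q[i+1];return i+(0.5*(q[i-1]-q[i+1])/den if den else 0)
    cols=np.arange(284,350,6)
    bot=[170+sub(g[170:192,c],1) for c in cols]   # dark collar -> bright tube
    rows=np.arange(155,176,4)
    le=[258+sub(g[y,258:285],-1) for y in rows];ri=[350+sub(g[y,350:375],1) for y in rows]
    return cols,np.array(bot),rows,np.array(le),np.array(ri)
for n in('w2','w3','w5','w6'):
    s,d=pickle.load(open(n+'.pkl','rb'));c,b,y,l,ri=edges(d)
    print(n,'bot',b.round(1).tolist(),'L',l.round(1).tolist(),'R',ri.round(1).tolist())
    K=d['camera_matrix'];T=np.array(d['T_tool_cam']);R=T[:3,:3].T;t=-R@T[:3,3];dt=dict(camera_matrix=K,R=R,t=t)
    th=np.linspace(-np.pi/2,np.pi/2,181)
    def model(p):
        x,yy,z,pit,yaw=p;cp,sp=np.cos(pit),np.sin(pit)
        X=np.array([cp,yaw,-sp]);Z=np.array([sp,0,cp]);Y=np.array([-yaw,1,0])
        o=np.array([x,yy,z])
        A=o+.056*X-.02*(np.cos(th)[:,None]*Z)+.02*np.sin(th)[:,None]*Y
        B=A+.012*X
        pa,pb=proj(dt,A),proj(dt,B)
        k=np.argsort(pa[:,0]);bm=np.interp(c,pa[k,0],pa[k,1])
        lm=pb[0]+(pa[0]-pb[0])*((y-pb[0,1])/(pa[0,1]-pb[0,1]))[:,None];rm=pb[-1]+(pa[-1]-pb[-1])*((y-pb[-1,1])/(pa[-1,1]-pb[-1,1]))[:,None]
        return bm,lm[:,0],rm[:,0]
    def f(p):
        bm,lm,rm=model(p);return np.r_[bm-b,lm-l,rm-ri,(p[2]+.0174)/.0007*.3,p[4]/.02]
    q=least_squares(f,[.001,0,-.0174,0,0],x_scale=[.01,.01,.01,.1,.1],loss='soft_l1')
    print(n,q.x[:3].round(4),np.degrees(q.x[3:]).round(2),q.cost,'tool pitch lens-up deg',np.degrees(np.arcsin(np.array(s['ee_rot'])[2,0])))
E
python3 st.py
```

```text
w2 bot [180.5, 181.0, 181.2, 181.2, 181.4, 181.5, 181.5, 181.4, 181.2, 181.2, 185.9] L [268.3, 268.5, 268.7, 268.7, 268.9, 269.1] R [362.9, 362.8, 362.8, 362.5, 362.2, 362.2]
w2 [ 0.0018 -0.0003 -0.0179] [-0.3  0.4] 4.103644460411179 tool pitch lens-up deg 0.0689473963676649
w3 bot [180.6, 181.0, 181.2, 181.3, 181.5, 181.4, 181.4, 181.5, 181.3, 181.2, 181.0] L [268.3, 268.3, 268.6, 268.4, 268.9, 268.7] R [362.9, 362.8, 362.7, 362.6, 362.2, 362.2]
w3 [ 0.002  -0.0002 -0.0176] [0.35 0.09] 0.08700328546104186 tool pitch lens-up deg 0.0016970617460460944
w5 bot [180.8, 181.1, 181.3, 181.5, 181.4, 181.7, 181.7, 181.5, 181.4, 181.2, 181.0] L [267.9, 268.1, 268.1, 268.3, 268.4, 268.6] R [362.6, 362.5, 362.2, 362.0, 361.8, 361.8]
w5 [ 0.002  -0.0003 -0.0175] [0.33 0.03] 0.05975155147401612 tool pitch lens-up deg 0.07048751383754588
w6 bot [181.8, 182.1, 182.4, 182.5, 182.8, 182.8, 182.8, 182.8, 182.5, 182.2, 182.0] L [267.5, 267.5, 267.9, 268.0, 268.1, 268.3] R [363.0, 362.8, 362.6, 362.4, 362.1, 362.1]
w6 [ 0.002  -0.0003 -0.0174] [1.32 0.04] 0.06726752620014564 tool pitch lens-up deg -0.9464425267998962
9.8 [ 0.4866 -0.1724  0.0575] [[0.0433, -0.9991, 0.0038], [-0.9989, -0.0432, 0.0167], [-0.0165, -0.0045, -0.9999]] [-1.28  2.84  8.57] 0.361 [0.838 0.117 0.042]
```

The camera fit is clear. When the tool pitched 1.0°, the barrel turned 1.0° in the jaws and stayed fixed in the V, so both blocks are supporting it. I press 3 mm further, undo most of the tilt, ease the lengthwise force, and then average the readings.

Emit:
{"method": "play_rows", "body": {
  "deltas": [
    [-0.01, 0, 0.04, 0, 0.05, 0, 15],
    [-0.02, 0, 0.08, 0, 0.1, 0, 15],
    [-0.02, 0, 0.12, 0, 0.1, 0, 15],
    [-0.02, 0, 0.12, 0, 0.1, 0, 15],
    [-0.02, 0, 0.12, 0, 0.1, 0, 15],
    [-0.02, 0, 0.12, 0, 0.1, 0, 15]
  ]
}}

```text
time_s: 10.4
tcp_pos: [0.4872, -0.1724, 0.0551]
ee_rot: [[0.044, -0.999, 0.005], [-0.999, -0.044, 0.007], [-0.007, -0.006, -1.0]]
wrist_force: [-0.5, 0.3, 10.8]
gripper_width: 0.356
```

```bash
cat > av.py <<'E'
from h import *
F=[];M=[];P=[]
for i in range(14):
    s=r.sense();F.append(s['wrist_force']);M.append(s['moment']);P.append(s['tcp_pos']);r.capture('wrist')
print(s['time_s'],'F',np.mean(F,0).round(2),np.std(F,0).round(2),'M',np.mean(M,0).round(3),np.std(M,0).round(3),'P',np.mean(P,0).round(4),'pitch',np.degrees(np.arcsin(s['ee_rot'][2][0])).round(2),s['gripper_width'])
E
python3 av.py
```

```text
11.05 F [-0.26  0.22 11.23] [0.48 0.39 0.32] M [0.247 0.143 0.097] [0.024 0.034 0.033] P [ 0.4872 -0.1724  0.0551] pitch -0.39 0.3567818416427137
```

```bash
python3 - <<'E'
from h import *
s=r.sense()
d=wristcam(r.capture('wrist'),s);pickle.dump((s,d),open('w7.pkl','wb'));b=d['pixels'][100:295,230:410,::-1]
a=r.capture('side');a=cv2.resize(a['pixels'][110:200,310:380,::-1],None,fx=5,fy=5,interpolation=cv2.INTER_CUBIC)
c=np.zeros((600,800,3),np.uint8);c[:450,:350]=a;b=cv2.resize(b,None,fx=2.4,fy=3);c[:b.shape[0],360:360+b.shape[1]]=b;cv2.imwrite('pics/s4.png',c)
E
```

```text
(no output)
```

View pics/s4.png

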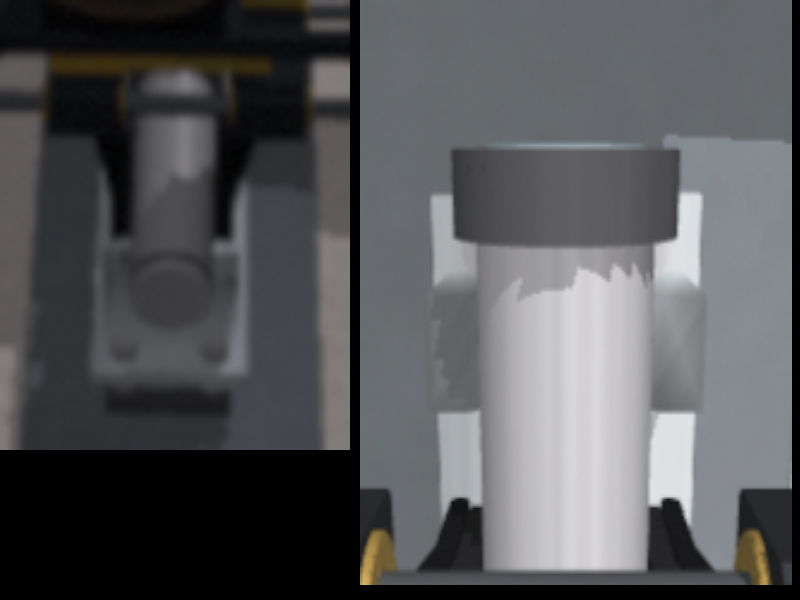

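The picture shows the barrel in both V-blocks. The lamp-side block spans 430–704 around the tube at 480–652, and the plain end sits in the rear V in the side view. The push is 11.2 N and the sink about 7.4 mm. I hand in.

```bash
python3 -c "
from station import r
print(r.finish_job())"; python3 st.py
```

```text
the job is handed in; nothing more can be done
None
the job is handed in; nothing more can be done
```

I laid the long steel barrel in the V-cradle with its lens end towards the lamp, pressed it down about half travel, and handed the job in while still gripping it. The hand-in gave no verdict. It took about 11 s of the 38 s. The arm kept clear of the short barrel, bottle, jar and red look-alikes, though I did not measure them again at the end.

**Last checks before hand-in:**
- **Push and sink:** the gripper pushed with about 11.2 N. The force gives a sink of about 7.5 mm, and the height gives about 7.4 mm.
- **Position:** the barrel is about 1.5 mm off centre lengthwise. It is within about 0.5 mm sideways and about 0.3° of level; its yaw matched the V to about 0.1° just before lowering.
- **Support:** while the barrel was pressed, I pitched the tool 1° and the barrel stayed fixed in the V, so both blocks were holding it.

**Less certain:** the load split between the two blocks. The wrist moment kept a small offset, suggesting somewhat more load on the plain-end block (roughly 60:40 to 70:30). I could not separate that from sensor bias. Even so, I estimate about 3 N or more on each face, against the 1.5 N required.

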